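# Hold a spring-tipped gauge square on a gearbox measuring spot

### The arm

A 7-joint arm with a two-finger parallel gripper is mounted at the origin on the work surface. World frame = base frame: x ahead of the robot, y to its left, z up, the work surface at z = 0. Lengths are in m, angles in rad, forces in N, time in s.
With the tool pointing down it reaches from about 0.425 to 0.875 m from the base axis. Payload 9.9 kg.
Tool frame: the origin (TCP) lies at the very end of the fingers, on their centre line; the grasp point (between the pads) lies 19 mm behind it (ctrl.grip_point_offset is the distance from the TCP to the grasp point, in m); z points along the fingers, y is the line along which they close (so a half turn about z gives the same grasp; the last joint's range is limited). The gripper opens to 85 mm and grips with 20 to 120 N. Pads are 22 mm wide; open, the fingers measure 114 mm over their backs; the gripper's body (76 mm by 85 mm) begins 54 mm behind the grasp point. The pads swing forward as they close: fully open they stand 13 mm farther back than shut.
Start: joints at [-1.28, 0.576, 0.025, 1.437, -0.015, 1.129, -0.057], TCP at [0.247, 0.628, 0.231] pointing down, gripper open.
Joint ranges: [-2.76, 2.76], [-0.34, 2.15], [-1.52, 1.57], [0.19, 2.46], [-1.09, 4.23], [0.17, 1.99], [-2.82, 2.82]. Speed limits (rad/s): [2.22, 2.22, 3.01, 3.01, 3.14, 3.14, 3.14].

### API

Orientations are given as a rotation vector (axis times angle).
In Python, from station import ctrl, camera, camera_info, ticket gives the robot as it stands.
- The arm moves only by the tool move_arm, never from a script. Its argument "commands" is a list of rows, each a list of 3 entries, a list of its own where there are three numbers: the shift along the tool's x, y, z in m, then the turn, a rotation vector about the tool's x, y, z in degrees, then the opening, from -1 (shut) to 1 (fully open). In form: [[[tx, ty, tz], [rx, ry, rz], grip], ...]. A call has 1 to 10 rows; each row is the pose to reach, as a shift and turn from the pose commanded when the call began, along the tool's axes at that moment; what a row does not reach only later rows make up. A row lasts 1/8 s, in which the tool goes at most 62.5 mm and 10.7 degrees, less where a joint would pass 70% of its speed; a pose out of reach is approached as far as the arm can. A call with a gripper value outside its range is refused whole. The fingers move at their own pace and stop on an object; "squeeze" is the grip in N (left out, the last holds). Time passes only in rows, so rows that repeat a pose let the fingers close. It gives the time, the measured TCP pose, the force, the opening and the grip force at its end, in the units of the state.
- ctrl.sense(): the state, without advancing time (a new reading comes with each control period).
- camera(name): name is "side" or "top"; returns the picture (400x640x3 uint8, red, green, blue); there is no depth.
- camera_info(name): a dict with "fx", "fy", "cx", "cy" (pixels), "view" (4x4, takes a point from world to camera coordinates). Camera axes: x right, y up, looking along -z (the intrinsics and any distortion apply to the point x, -y, -z); pixel columns grow to the right and rows downward; lengths in m; the calibration is good to about 2 mm. A picture is of the moment at which its call begins. camera_info takes no time and is no camera call.
- ticket.hand_in(): hands the job in; it is judged then, once.
The state is a dict: "t": time; "joints": joint angles; "joint_velocities": joint speeds; "joint_efforts": joint torques, N m; "tool_pos": TCP position; "ee_rot": TCP orientation; "ft_force": force on the tool from outside, world axes, zero at the start; "ft_torque": the same for the moment, N m; "gripper_width": finger opening in m; "grip_force": force on a finger pad.
Only numpy, scipy, OpenCV 4.12 (cv2) and the standard library are available. Lean on these libraries where they do the work, as an engineer would, in place of code of your own. Each camera call takes 0.05 s, during which the arm holds its last target. There are 200 camera calls.

### The job

Draw the probe out of its holder and press its spring tip gently onto the spot inside the engraved ring on the gearbox's sloping face, holding the probe square to that face (not upright) with the spring plunger pushed about half way in. Finish while still holding it there, steady, with nothing but the gripper carrying the probe; never ram the gearbox, and leave the bearing, screwdriver, socket and can alone.

Things in the scene. Friction and masses are not known exactly. Their poses are not given: they have to be found in the camera images.
- probe: Loose hand probe, tip down, about 160 g. Origin: centre of its grey square grip (26 x 26 x 90 mm); z along the probe, away from the tip; x, y normal to the grip's flats. At z -45 to -39 mm a steel collar 36 mm across that rests on the holder; then a steel nose 18 mm across to z -85; then a spring plunger 7 mm across, round end at z -103 when free. Its turn about z is of no matter.
- tip (a point): Round end of the probe's spring plunger (on the probe's axis, 103 mm from the grip's centre when free, less when pressed). Axes as the probe's.
- plunger (a joint): How far the plunger is pushed into the nose, m: 0 free, 0.014 fully in (hard stop). Push needed: 1 N to start, about 3.5 N half way (0.007), 6 N fully in.
- holder: Black block 90 x 70 x 64 mm high, fixed to the bench, origin under its centre. A vertical 22 mm hole through its middle takes the probe's nose; the collar rests on its top, so the grip's centre stands 109 mm above the bench. Lift the probe straight up by at least 65 mm to clear it.
- gearbox: Grey gear reducer fixed to the bench, origin under its centre: foot 170 x 120 mm, body 130 x 100 mm (x, y) up to 80 mm, shaft stub out to y +103 mm, brass plug 28 mm across up to 96 mm high at x +45 mm. The sloping face is on its -x half, leaning to its -x side.
- face: Bright flat machined plate on the gearbox, 76 mm (x) by 84 mm (y), sloping 20 degrees (0.35 rad). Origin on its surface at the measuring spot, its centre, 97 mm above the bench; its z axis is the face's outward normal. Four small screw heads near its corners are not the spot.
- spot (a point): The measuring spot: centre of the engraved dark ring (21 mm outside, 16 mm inside diameter) at the middle of the face, on its surface. Its z axis is the face's outward normal.
- bearing: Bystander: loose steel ring bearing lying flat, 62 mm across, 30 mm bore, 16 mm high, origin under its centre.
- screwdriver: Bystander: loose screwdriver lying on the bench, about 200 mm long along its x axis.
- socket: Bystander: loose steel socket standing up, 26 mm across, 38 mm high, origin under its centre.
- can: Bystander: loose spray can standing up, 56 mm across, 120 mm high, origin under its centre.
There are look-alikes about, which are no part of the job. What is shaped like the probe but red or yellow is not meant.

How it is judged:
On the way, in this order (a step that is already met when the one before it is completed fails the run):
1. the probe is drawn clear of its holder, in the gripper (z of tip in the frame of holder above 0.066 m and contact force between the fingers and probe above 1 N and contact force between probe and holder below 0.1 N), for 0.1 s.
2. the tip presses on the spot, the probe square to the face (distance between tip and spot below 0.008 m and angle between the z axis of probe and the z axis of spot, either way round below 0.15 rad and contact force between probe and gearbox above 1 N), for 0.2 s.
At the end, for the whole second after the job is handed in: The gripper holds the probe at rest, clear of its holder, its tip within 8 mm of the spot, its axis within 0.15 rad of the face normal, the plunger pushed in 3 to 11 mm and pressing on the gearbox with 1 to 8 N; bystanders moved under 30 mm (all of step 2 and value of joint plunger between 0.003 and 0.011 m and contact force between probe and gearbox below 8 N and contact force between the fingers and probe above 1 N and contact force between probe and holder below 0.1 N and height (world z) of probe above 0.15 m and linear speed of probe below 0.02 m/s and distance of each of bearing, screwdriver, socket, can from where it was at the start of the episode below 0.03 m); the arm keeps its last pose, push and grip.
It fails at once if the probe is rammed into the gearbox (over 20 N) (contact force between probe and gearbox above 20 N).
It fails at once if a bystander is moved more than 30 mm (distance of any of bearing, screwdriver, socket, can from where it was at the start of the episode above 0.03 m).
It also fails if it takes over 38 s, if anything falls off the work surface, if the arm or the gripper's body presses on something with over 40 N, if the wrist force passes 120 N, or if a joint passes its speed limit or range.

## Working session

There is one attempt and no reset: what is moved stays moved. The work goes in short steps, Python scripts to look and compute and a tool call to move; the robot and the scene stay as the last step left them, time stands still between calls to the robot, and variables do not carry over. Pictures are saved under pics/ and viewed, at most 10 in all, crops included, and the job is handed in when it is done.

Besides the shell and the picture viewer there is one more tool, called after "Call:" as name(argument=value, ...), one argument or row to a line, values as JSON. move_arm: Moves the arm, as the interface text tells. Its arguments: {"type":"object","properties":{"commands":{"type":"array"},"squeeze":{"type":"number"}},"required":["commands"]}

```bash
mkdir -p pics; ls; python3 - <<'E'
from station import ctrl,camera,camera_info
import cv2
for n in("top","side"):
    cv2.imwrite(f"pics/{n}0.png",camera(n)[:,:,::-1]); print(n,camera_info(n))
s=ctrl.sense();print(s['t'],s['tool_pos'],s['ee_rot'],s['gripper_width'])
E
```

```text
pics
top {'fx': 398.46704974580643, 'fy': 398.46704974580643, 'cx': 318.51860604746315, 'cy': 194.5831433961905, 'view': array([[ 0.07885531, -0.99688401,  0.00202513, -0.02388635],
       [ 0.97506414,  0.07755173,  0.20793184, -0.62559621],
       [-0.20744098, -0.0144219 ,  0.97814122, -0.90388978],
       [ 0.        ,  0.        ,  0.        ,  1.        ]])}
side {'fx': 399.59609972060815, 'fy': 399.59609972060815, 'cx': 318.2445105882567, 'cy': 203.55409781228437, 'view': array([[-0.95778916, -0.28746866,  0.00130104,  0.5827644 ],
       [ 0.20674033, -0.68565939,  0.69794673, -0.20525952],
       [-0.19974574,  0.6687548 ,  0.71614849, -1.10520625],
       [ 0.        ,  0.        ,  0.        ,  1.        ]])}
0.1 [0.24695285 0.62777987 0.23053921] [-5.85175635e-01 -3.08642451e+00  2.25951096e-03] 0.08541260209764508
```

View pics/top0.png

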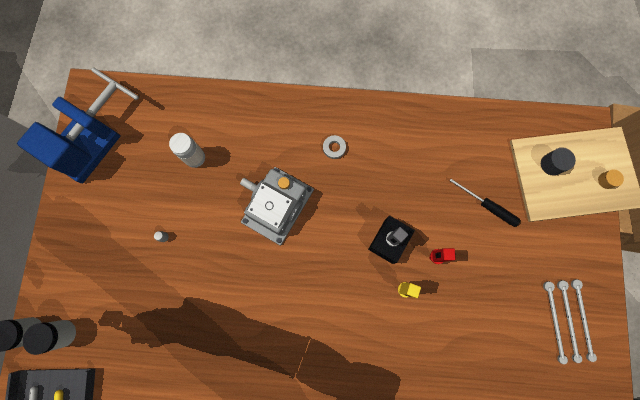

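View pics/side0.png

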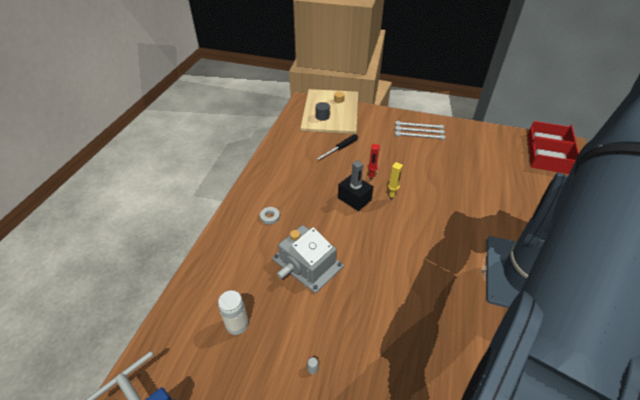

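The top view shows the gearbox near (277,207) with its ring at (269,206), and the holder with the grey probe near (393,238). In the side view the ring is at (312,246) and the probe top at (357,165). I'll zoom in on both.

```bash
python3 - <<'E'
import cv2,numpy as np
t=cv2.imread('pics/top0.png');s=cv2.imread('pics/side0.png')
def c(i,x,y,w=80,h=60): return cv2.resize(i[y:y+h,x:x+w],(400,300),interpolation=cv2.INTER_CUBIC)
m=np.vstack([np.hstack([c(t,230,165,100,75),c(t,355,205)]),np.hstack([c(s,265,220,100,75),c(s,320,155)])])
cv2.imwrite('pics/m0.png',m)
E
```

```text
(no output)
```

View pics/m0.png

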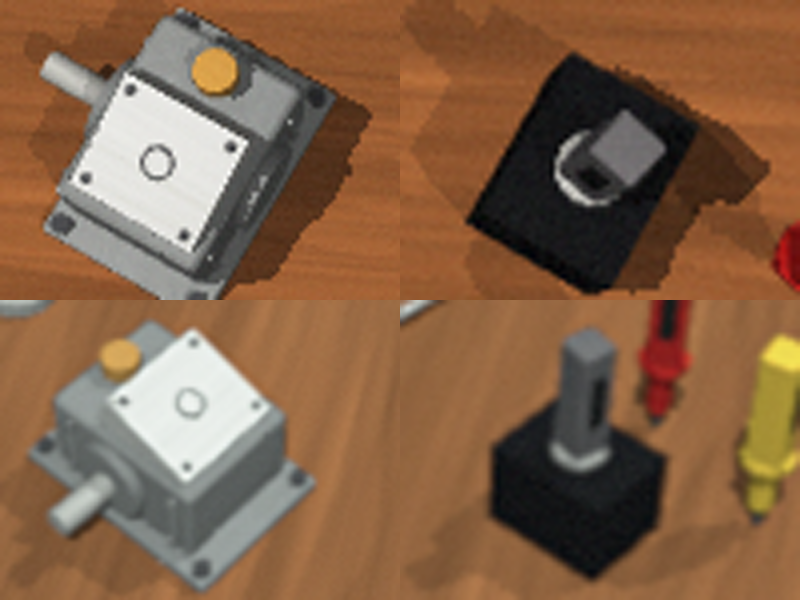

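In the enlarged crops (top-left and bottom-left) the ring, four screws and brass plug are clear. In the right-hand crops the grip's top face and the collar can be seen. Next I'll triangulate.

```bash
cat > h.py <<'E'
import numpy as np
from station import camera_info
from scipy.optimize import least_squares
I={n:camera_info(n) for n in("top","side")}
def proj(n,P):
    i=I[n];P=np.atleast_2d(P);c=P@i['view'][:3,:3].T+i['view'][:3,3]
    return np.c_[i['cx']+i['fx']*c[:,0]/-c[:,2], i['cy']+i['fy']*-c[:,1]/-c[:,2]]
def Rz(a): return np.array([[np.cos(a),-np.sin(a),0],[np.sin(a),np.cos(a),0],[0,0,1]])
E
python3 - <<'E'
from h import *
T=lambda p,x,y,s:np.array([x,y])+(np.array(p)+.5)/s-.5
g=lambda p:T(p,230,165,4); gs=lambda p:T(p,265,220,4)
def tri(a,b):
    r=least_squares(lambda P:np.r_[proj("top",P)[0]-a,proj("side",P)[0]-b],[.6,.1,.1]);return r.x,np.abs(r.fun).max()
pt=[[157,163],[131,90],[231,147],[184,236],[85,178],[215,71]]
ps=[[190,103],[122,100],[194,43],[256,105],[186,167],[120,52]]
X=[]
for a,b in zip(pt,ps):
    x,r=tri(g(a),gs(b));X.append(x);print(x.round(4),round(r,2))
X=np.array(X)
u,s,v=np.linalg.svd(X[1:5]-X[1:5].mean(0));n=v[2]*np.sign(v[2,2]);print("normal",n,np.degrees(np.arccos(n[2])),"yaw lean",np.degrees(np.arctan2(-n[1],-n[0])))
# model fit: gearbox origin->spot; face frame screws square of unknown half sizes
def f(q):
    x,y,a,hx,hy=q[:5];
    R=Rz(a)@np.array([[np.cos(.35),0,-np.sin(.35)],[0,1,0],[np.sin(.35),0,np.cos(.35)]])
    # order unknown: cyclic
    c=np.array([[0,0,0],[hx,hy,0],[hx,-hy,0],[-hx,-hy,0],[-hx,hy,0]])@R.T+[x,y,.097]
    return np.r_[proj("top",c)-np.array([g(p) for p in pt[:5]]),proj("side",c)-np.array([gs(p) for p in ps[:5]])].ravel()
a0=np.arctan2(-n[1],-n[0])
r=least_squares(f,[X[0,0],X[0,1],a0,.03,.035]);print("face",r.x,np.degrees(r.x[2]),np.abs(r.fun).max())
h=lambda p:T(p,355,205,5);hs=lambda p:T(p,320,155,5)
ct=[[227,110],[266,150],[228,188],[188,150]]
cs=[[163,45],[188,27],[215,45],[189,62]]
P,e=tri(h([227,149]),hs([189,44]));print("griptop",P,e)
best=None
for sh in range(4):
  for d in np.arange(0,1.6,.2):
    def f2(q):
        c=(np.array([[1,1,0],[1,-1,0],[-1,-1,0],[-1,1,0]])*.013)@Rz(q[2]).T+[q[0],q[1],.154]
        return np.r_[proj("top",c)-np.array([h(p) for p in ct]),proj("side",c)-np.roll([hs(p) for p in cs],sh,0)].ravel()
    r=least_squares(f2,[P[0],P[1],d])
    if best is None or r.cost<best[0]: best=(r.cost,r.x,sh,np.degrees(r.x[2])%90,r.fun.round(1))
print(best)
E
```

```text
[0.5838 0.1387 0.0987] 0.04
[0.6242 0.1569 0.109 ] 0.21
[0.5946 0.0957 0.1079] 0.1
[0.5436 0.1198 0.0884] 0.0
[0.5733 0.1815 0.088 ] 0.02
[0.642  0.1104 0.0985] 0.25
normal [-0.30602485  0.14285918  0.94124388] 19.73848954558083 yaw lean -25.024208190077662
face [ 0.58411634  0.13831986 -0.44840018  0.0300714   0.03415192] -25.6914377686285 0.4155877128242196
griptop [ 0.5328553  -0.15806595  0.15474254] 0.06074476704583276
(np.float64(3.3459893055772856), array([ 0.53286819, -0.15832777, -0.67187633]), 0, np.float64(51.504322119136845), array([-0.6, -0.6,  0.7, -0.4,  0.5,  0.8, -0.6,  0.2, -0.9, -0.8,  0.8,
       -0.3,  0.8,  0.6, -0.7,  0.4]))
```

```bash
cat >> h.py <<'E'
from station import ctrl
from scipy.spatial.transform import Rotation as Ro
def Rdown(yaw): # tool y at world angle yaw (deg), z down
    y=np.array([np.cos(np.radians(yaw)),np.sin(np.radians(yaw)),0]);z=np.array([0,0,-1.]);return np.c_[np.cross(y,z),y,z]
def delta(p,R):
    s=ctrl.sense();R0=Ro.from_rotvec(s['ee_rot']).as_matrix()
    print("shift",(R0.T@(np.array(p)-s['tool_pos'])).round(4),"turn",np.degrees(Ro.from_matrix(R0.T@R).as_rotvec()).round(2))
def state():
    s=ctrl.sense();R0=Ro.from_rotvec(s['ee_rot']).as_matrix()
    print(round(s['t'],2),s['tool_pos'].round(4),"z",R0[:,2].round(3),"F",s['ft_force'].round(2),"w",s['gripper_width'],"g",s['grip_force'],"j",np.round(s['joints'],2))
E
python3 - <<'E'
from h import *
R=Rdown(-38.5)
delta([.50,.2,.25],Rdown(15));delta([.533,-.158,.215],R)
E
```

```text
shift [-0.3921 -0.3055 -0.019 ] turn [-7.000e-02  4.000e-02  5.353e+01]
shift [-0.5538 -0.6265  0.0165] turn [-5.0000e-02  8.0000e-02  1.0703e+02]
```

Call:
move_arm(
  commands=[
    [[-0.39, -0.305, -0.02], [0, 0, 54], 1],
    [[-0.39, -0.305, -0.02], [0, 0, 54], 1],
    [[-0.39, -0.305, -0.02], [0, 0, 54], 1],
    [[-0.39, -0.305, -0.02], [0, 0, 54], 1],
    [[-0.39, -0.305, -0.02], [0, 0, 54], 1],
    [[-0.39, -0.305, -0.02], [0, 0, 54], 1],
    [[-0.39, -0.305, -0.02], [0, 0, 54], 1],
    [[-0.39, -0.305, -0.02], [0, 0, 54], 1],
    [[-0.554, -0.6265, 0.0165], [0, 0, 107], 1],
    [[-0.554, -0.6265, 0.0165], [0, 0, 107], 1],
  ],
)

```text
t: 1.35
tool_pos: [0.5105, 0.0757, 0.2384]
ee_rot: [2.359, 2.075, -0.0]
ft_force: [0.2, -0.6, -0.1]
gripper_width: 0.0855
grip_force: 0.0
```

```bash
python3 - <<'E'
from h import *
state();delta([.533,-.158,.215],Rdown(-38.5))
E
```

```text
1.35 [0.5105 0.0757 0.2384] z [ 0. -0. -1.] F [ 0.17 -0.56 -0.06] w 0.08549643518010992 g 0.0 j [-0.57  0.36  0.46  1.85 -0.19  0.97 -0.15]
shift [-0.2289  0.0521  0.0235] turn [1.000e-02 0.000e+00 3.119e+01]
```

Call:
move_arm(
  commands=[
    [[-0.229, 0.052, 0.0235], [0, 0, 31], 1],
    [[-0.229, 0.052, 0.0235], [0, 0, 31], 1],
    [[-0.229, 0.052, 0.0235], [0, 0, 31], 1],
    [[-0.229, 0.052, 0.0235], [0, 0, 31], 1],
    [[-0.229, 0.052, 0.0235], [0, 0, 31], 1],
    [[-0.229, 0.052, 0.0235], [0, 0, 31], 1],
    [[-0.229, 0.052, 0.0235], [0, 0, 31], 1],
  ],
)

```text
t: 2.22
tool_pos: [0.5344, -0.1541, 0.2151]
ee_rot: [-2.821, -1.381, -0.0]
ft_force: [-0.1, -0.0, -0.1]
gripper_width: 0.0856
grip_force: 0.0
```

```bash
python3 - <<'E'
from h import *
from station import camera
import cv2
state();delta([.533,-.158,.106],Rdown(-38.5))
t=camera("top");s=camera("side")
m=np.hstack([cv2.resize(t[170:290,340:460],(400,400),interpolation=2),cv2.resize(s[110:230,300:420],(400,400),interpolation=2)])
cv2.imwrite("pics/m1.png",m[:,:,::-1])
E
```

```text
2.23 [ 0.5344 -0.1541  0.2151] z [-0.     0.001 -1.   ] F [-0.11 -0.03 -0.09] w 0.08559130785410811 g 0.0 j [-0.2   0.48  0.6   1.79 -0.32  0.97 -0.13]
shift [-0.004   0.0013  0.1091] turn [-0.04 -0.03  0.68]
```

View pics/m1.png

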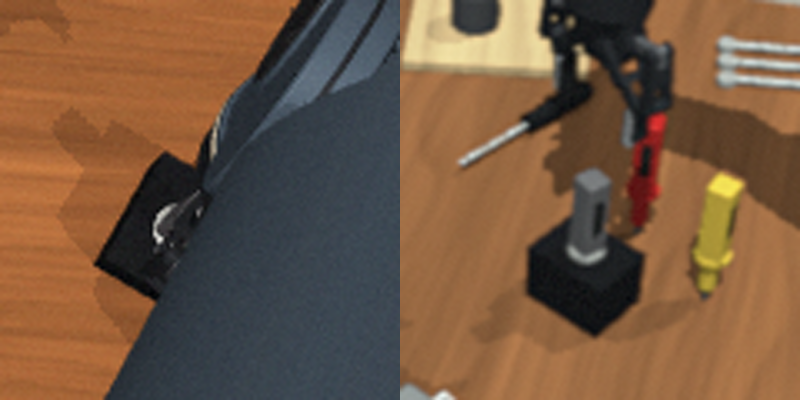

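The gripper is open above the probe. In the side crop the fingers are at about (565,90) and (640,130), straddling the grip top at (592,175). Descending now.

Call:
move_arm(
  commands=[
    [[-0.004, 0.001, 0.0], [0, 0, 0.7], 1],
    [[-0.004, 0.001, 0.03], [0, 0, 0.7], 1],
    [[-0.004, 0.001, 0.055], [0, 0, 0.7], 1],
    [[-0.004, 0.001, 0.08], [0, 0, 0.7], 1],
    [[-0.004, 0.001, 0.1], [0, 0, 0.7], 1],
    [[-0.004, 0.001, 0.109], [0, 0, 0.7], 1],
    [[-0.004, 0.001, 0.109], [0, 0, 0.7], 1],
  ],
  squeeze=60,
)

```text
t: 3.2
tool_pos: [0.5324, -0.1596, 0.1061]
ee_rot: [-2.831, -1.361, 0.001]
ft_force: [0.6, -0.7, 0.9]
gripper_width: 0.0854
grip_force: 0.0
```

```bash
python3 - <<'E'
from h import *
from station import camera
import cv2
state();delta([.533,-.158,.106],Rdown(-38.5))
s=camera("side");print(proj("side",ctrl.sense()['tool_pos']))
cv2.imwrite("pics/m2.png",cv2.resize(s[130:220,310:400],(540,540),interpolation=2)[:,:,::-1])
E
```

```text
3.2 [ 0.5324 -0.1596  0.1061] z [-0.001  0.    -1.   ] F [ 0.58 -0.65  0.86] w 0.08535554358933961 g 0.0 j [-0.12  0.6   0.51  1.92 -0.43  0.73 -0.03]
shift [ 0.0016 -0.0006  0.0001] turn [-0.03  0.02 -0.17]
[[356.38497969 174.97208434]]
```

View pics/m2.png

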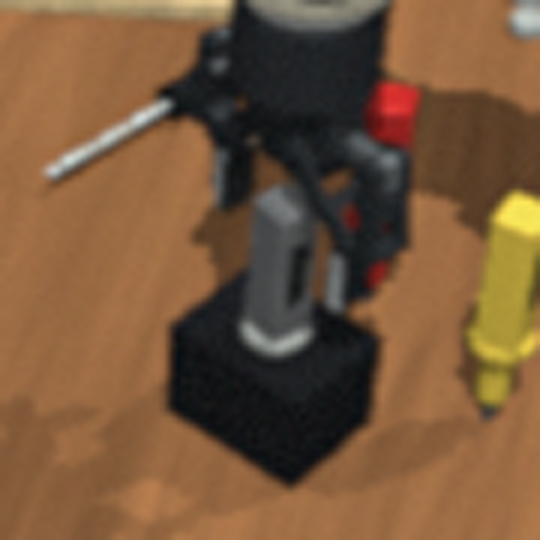

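The fingers straddle the grip, with pads at about (230,180) and (335,285) in the crop. The TCP projects to crop (279,270), which is on the grip axis. Closing now.

Call:
move_arm(
  commands=[
    [[0.001, 0, 0], [0, 0, 0], -1],
    [[0.001, 0, 0], [0, 0, 0], -1],
    [[0.001, 0, 0], [0, 0, 0], -1],
    [[0.001, 0, 0], [0, 0, 0], -1],
    [[0.001, 0, 0], [0, 0, 0], -1],
    [[0.001, 0, 0], [0, 0, 0], -1],
    [[0.001, 0, 0], [0, 0, 0], -1],
    [[0.001, 0, 0], [0, 0, 0], -1],
  ],
  squeeze=60,
)

```text
t: 4.25
tool_pos: [0.5334, -0.1589, 0.1065]
ee_rot: [2.831, 1.361, 0.001]
ft_force: [0.2, 0.5, 6.2]
gripper_width: 0.0255
grip_force: 62.4
```

```bash
python3 - <<'E'
from h import *
state()
E
```

```text
4.25 [ 0.5334 -0.1589  0.1065] z [ 0.  0. -1.] F [0.18 0.54 6.18] w 0.025522783752051866 g 62.38936185836792 j [-0.12  0.6   0.51  1.92 -0.43  0.73 -0.03]
```

Call:
move_arm(
  commands=[
    [[0, 0, -0.01], [0, 0, 0], -1],
    [[0, 0, -0.03], [0, 0, 0], -1],
    [[0, 0, -0.06], [0, 0, 0], -1],
    [[0, 0, -0.09], [0, 0, 0], -1],
    [[0, 0, -0.12], [0, 0, 0], -1],
    [[0, 0, -0.15], [0, 0, 0], -1],
    [[0, 0, -0.15], [0, 0, 0], -1],
    [[0, 0, -0.15], [0, 0, 0], -1],
  ],
)

```text
t: 5.25
tool_pos: [0.5327, -0.1585, 0.2556]
ee_rot: [-2.831, -1.361, 0.001]
ft_force: [-0.4, 0.1, -2.6]
gripper_width: 0.0252
grip_force: 61.6
```

```bash
cat >> h.py <<'E'
n=np.array([-.308,.148,.94]);n/=np.linalg.norm(n);spot=np.array([.584,.1385,.097])
def Rface():
    # minimal turn from down with yaw Y
    R=Rdown(YAW);ax=np.cross([0,0,-1.],-n);ax/=np.linalg.norm(ax)
    return Ro.from_rotvec(ax*np.arccos(n[2])).as_matrix()@R
YAW=-38.5
E
python3 - <<'E'
from h import *
state()
delta(spot+n*(.100+.04),Rface())
E
```

```text
5.25 [ 0.5327 -0.1585  0.2556] z [-0.001  0.    -1.   ] F [-0.39  0.07 -2.63] w 0.025197642455549913 g 61.635814905166626 j [-0.22  0.44  0.63  1.73 -0.29  1.07 -0.16]
shift [ 0.2532 -0.192   0.0272] turn [-19.53   4.48  -0.15]
```

Call:
move_arm(
  commands=[
    [[0.04, -0.03, 0], [-3, 0.7, 0], -1],
    [[0.08, -0.06, 0], [-6, 1.4, 0], -1],
    [[0.12, -0.09, 0], [-9, 2.1, 0], -1],
    [[0.16, -0.12, 0], [-12, 2.8, 0], -1],
    [[0.2, -0.15, 0.005], [-15, 3.5, 0], -1],
    [[0.23, -0.175, 0.015], [-18, 4.1, 0], -1],
    [[0.253, -0.192, 0.02], [-19.5, 4.5, 0], -1],
    [[0.253, -0.192, 0.027], [-19.5, 4.5, 0], -1],
    [[0.253, -0.192, 0.027], [-19.5, 4.5, 0], -1],
    [[0.253, -0.192, 0.027], [-19.5, 4.5, 0], -1],
  ],
)

```text
t: 6.5
tool_pos: [0.5414, 0.1571, 0.2292]
ee_rot: [2.572, 1.233, 0.313]
ft_force: [-0.1, 0.4, -1.7]
gripper_width: 0.0255
grip_force: 61.7
```

```bash
python3 - <<'E'
from h import *
from station import camera
import cv2
state()
delta(spot+n*(.100+.015),Rface())
s=camera("side");t=camera("top")
p=ctrl.sense();R=Ro.from_rotvec(p['ee_rot']).as_matrix()
for k in("side","top"):print(k,proj(k,[p['tool_pos']+R[:,2]*.1,spot]))
cv2.imwrite("pics/m3.png",np.hstack([cv2.resize(s[195:275,270:350],(400,400),interpolation=2),cv2.resize(t[160:240,230:310],(400,400),interpolation=2)])[:,:,::-1])
E
```

```text
6.5 [0.5414 0.1571 0.2292] z [ 0.308 -0.149 -0.94 ] F [-0.06  0.42 -1.69] w 0.025455504348153073 g 61.739290952682495 j [-1.11  0.41  0.79  1.99 -0.05  0.62 -1.04]
shift [ 0.0013 -0.0019  0.0251] turn [ 0.04  0.06 -0.27]
side [[315.78361916 238.59590804]
 [312.10873815 245.70415192]]
top [[264.64827777 207.17312053]
 [269.05745    205.37608507]]
```

View pics/m3.png

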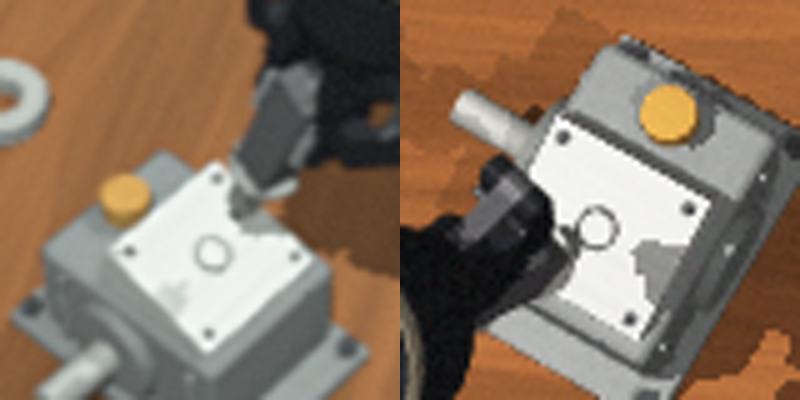

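In the side crop the probe tip is at about (232,216) and in the top crop about (575,233). Both match the predicted tip positions within about 1 px. The ring is at side crop (213,253) and top crop (598,229), as predicted. Approaching along the axis.

Call:
move_arm(
  commands=[
    [[0.001, -0.002, 0.01], [0, 0, 0], -1],
    [[0.001, -0.002, 0.02], [0, 0, 0], -1],
    [[0.001, -0.002, 0.028], [0, 0, 0], -1],
    [[0.001, -0.002, 0.034], [0, 0, 0], -1],
    [[0.001, -0.002, 0.034], [0, 0, 0], -1],
    [[0.001, -0.002, 0.034], [0, 0, 0], -1],
  ],
)

```text
t: 7.35
tool_pos: [0.5511, 0.1556, 0.1968]
ee_rot: [2.571, 1.235, 0.315]
ft_force: [0.2, -0.6, -2.3]
gripper_width: 0.0255
grip_force: 61.7
```

```bash
python3 - <<'E'
from h import *
from station import camera
import cv2
state();s0=ctrl.sense();print("F.n",s0['ft_force']@n)
delta(spot+n*(.093),Rface())
s=camera("side");t=camera("top")
p=ctrl.sense();R=Ro.from_rotvec(p['ee_rot']).as_matrix()
for k in("side","top"):print(k,proj(k,[p['tool_pos']+R[:,2]*.1,spot]))
cv2.imwrite("pics/m4.png",np.hstack([cv2.resize(s[215:265,285:335],(400,400),interpolation=2),cv2.resize(t[180:230,245:295],(400,400),interpolation=2)])[:,:,::-1])
E
```

```text
7.35 [0.5511 0.1556 0.1968] z [ 0.309 -0.148 -0.94 ] F [ 0.18 -0.57 -2.32] w 0.025535859055530765 g 61.732470989227295 j [-1.05  0.46  0.74  2.01 -0.09  0.54 -1.  ]
F.n -2.3180350138474766
shift [-0.001   0.001   0.0135] turn [ 0.04 -0.01 -0.17]
side [[312.54872698 245.16414684]
 [312.10873815 245.70415192]]
top [[267.62134496 205.68556933]
 [269.05745    205.37608507]]
```

View pics/m4.png

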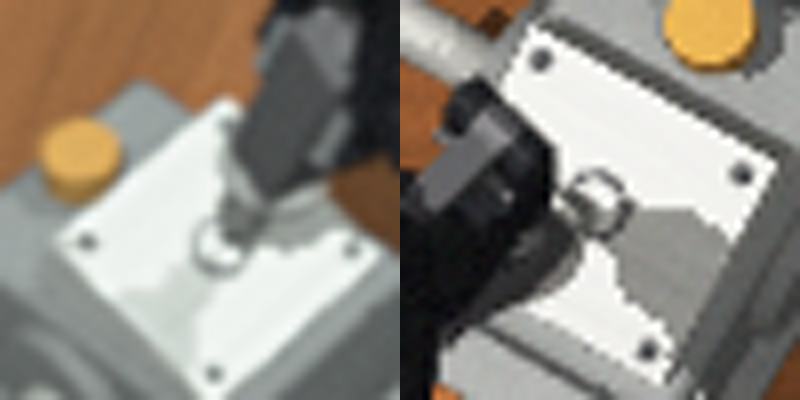

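The tip is about 6 mm above the face, over the ring: side crop (224,240) against ring (216,246), and top crop (582,209) against ring (598,203). Pressing on slowly.

Call:
move_arm(
  commands=[
    [[-0.001, 0.001, 0.002], [0, 0, 0], -1],
    [[-0.001, 0.001, 0.004], [0, 0, 0], -1],
    [[-0.001, 0.001, 0.006], [0, 0, 0], -1],
    [[-0.001, 0.001, 0.008], [0, 0, 0], -1],
    [[-0.001, 0.001, 0.0095], [0, 0, 0], -1],
    [[-0.001, 0.001, 0.0095], [0, 0, 0], -1],
    [[-0.001, 0.001, 0.0095], [0, 0, 0], -1],
    [[-0.001, 0.001, 0.0095], [0, 0, 0], -1],
  ],
)

```text
t: 8.45
tool_pos: [0.5541, 0.1528, 0.1881]
ee_rot: [2.571, 1.235, 0.315]
ft_force: [-0.6, 0.0, 0.6]
gripper_width: 0.0254
grip_force: 61.8
```

```bash
python3 - <<'E'
from h import *
state();s0=ctrl.sense();print("F.n",s0['ft_force']@n)
delta(spot+n*(.093),Rface())
E
```

```text
8.45 [0.5541 0.1528 0.1881] z [ 0.309 -0.148 -0.94 ] F [-0.62  0.03  0.57] w 0.02538039803444557 g 61.79940104484558 j [-1.03  0.47  0.72  2.02 -0.1   0.52 -0.99]
F.n 0.7346184286362604
shift [0.0001 0.0001 0.0039] turn [ 0.04 -0.01 -0.16]
```

Call:
move_arm(
  commands=[
    [[0, 0, 0.001], [0, 0, 0], -1],
    [[0, 0, 0.002], [0, 0, 0], -1],
    [[0, 0, 0.0035], [0, 0, 0], -1],
    [[0, 0, 0.0035], [0, 0, 0], -1],
    [[0, 0, 0.0035], [0, 0, 0], -1],
    [[0, 0, 0.0035], [0, 0, 0], -1],
    [[0, 0, 0.0035], [0, 0, 0], -1],
    [[0, 0, 0.0035], [0, 0, 0], -1],
  ],
)

```text
t: 9.45
tool_pos: [0.5551, 0.1523, 0.1848]
ee_rot: [2.571, 1.236, 0.315]
ft_force: [-1.3, 1.1, 1.2]
gripper_width: 0.0252
grip_force: 61.9
```

```bash
python3 - <<'E'
from h import *
from station import camera
import cv2
state()
delta(spot+n*(.093),Rface())
F=[]
for i in range(4):
    s=camera("side");t=camera("top");F.append(ctrl.sense()['ft_force']@n)
print("F.n",np.round(F,2))
cv2.imwrite("pics/m5.png",np.hstack([cv2.resize(s[215:265,285:335],(400,400),interpolation=2),cv2.resize(t[180:230,245:295],(400,400),interpolation=2)])[:,:,::-1])
E
```

```text
9.45 [0.5551 0.1523 0.1848] z [ 0.309 -0.148 -0.94 ] F [-1.29  1.06  1.23] w 0.02521885353647059 g 61.8923020362854 j [-1.02  0.48  0.72  2.02 -0.1   0.51 -0.99]
shift [0.0001 0.0001 0.0004] turn [ 0.04 -0.01 -0.16]
F.n [0.66 0.58 2.35 1.72]
```

View pics/m5.png

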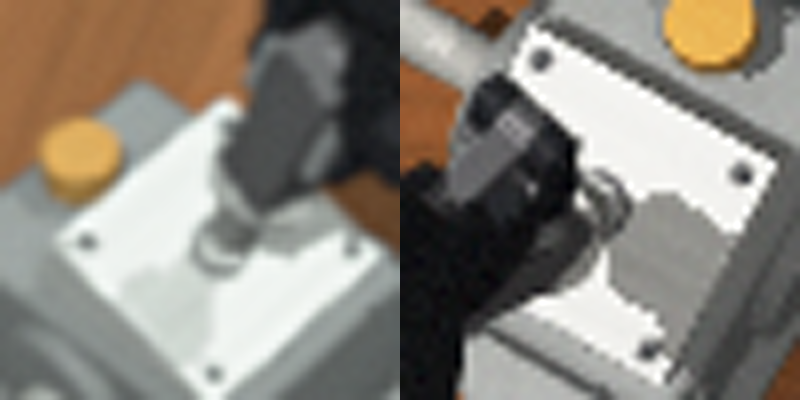

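The nose sits centred over the ring, at side crop (228,240) and top crop (595,212). The net force is about 3 N, so both force and geometry put the plunger about 6 mm in. Handing in.

```bash
python3 -c "
from station import ticket
print(ticket.hand_in())"
```

```text
the job is handed in; nothing more can be done
None
```

I handed the job in with the gripper holding the probe steady and square to the sloping face. Its tip is on the ringed spot at about 3 N, with the plunger an estimated 6 mm in. I moved nothing else, and the hand-in gave no verdict.

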